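# Clear the parting face and tuck the guard plate under the lapped leaf

### The arm

A 7-joint arm with a two-finger parallel gripper is mounted at the origin on the work surface. World frame = base frame: x ahead of the robot, y to its left, z up, the work surface at z = 0. Lengths are in m, angles in rad, forces in N, time in s.
With the tool pointing down it reaches from about 0.425 to 0.925 m from the base axis. Payload 6.8 kg.
Tool frame: the origin (TCP) lies midway between the tips of the shut fingers; the grasp point (between the pads) lies 19 mm behind it; z points along the fingers, y is the line along which they close (so a half turn about z gives the same grasp; the last joint's range is limited). The gripper opens to 85 mm and grips with 20 to 120 N. Pads are 22 mm wide; open, the fingers measure 114 mm over their backs; the gripper's body (76 mm by 85 mm) begins 54 mm behind the grasp point. The pads swing forward as they close: fully open they stand 13 mm farther back than shut.
Start: joints at [-1.329, 0.477, 0.022, 1.555, -0.011, 1.109, -0.083], TCP at [0.231, 0.634, 0.231] pointing down, gripper open.
Joint ranges: [-2.96, 2.96], [-0.34, 2.1], [-1.41, 1.46], [0.24, 2.44], [-1.37, 4.51], [0.17, 1.92], [-2.96, 2.96]. Speed limits (rad/s): [2.39, 2.39, 3.14, 3.14, 3.14, 3.14, 3.14].

### API

Orientations are given as a unit quaternion [w, x, y, z].
In Python, from station import readout, imaging, hand_in gives the robot as it stands.
- The arm moves only by the tool drive_tool, never from a script. Its argument "series" is a list of rows, each a list of 5 numbers: the shift along the tool's x, y, z in cm, then the turn about the tool's z in degrees, then the closure, from -1 (fully open) to 1 (shut). A call has 1 to 8 rows; each row shifts and turns the commanded pose from where the row before left it, along the tool's axes as they then stand; what a row does not reach is not made up. A row lasts 1/10 s, in which the tool goes at most 50 mm and 8.59 degrees, less where a joint would pass 70% of its speed; a pose out of reach is approached as far as the arm can. A call with a gripper value outside its range is refused whole. The fingers move at their own pace and stop on an object; "squeeze" is the grip in N (left out, the last holds). Time passes only in rows, so rows that do not move let the fingers close. It gives the time, the measured TCP pose, the force, the opening and the grip force at its end, in the units of the state.
- readout.get_obs(): the state, without advancing time (a new reading comes with each control period).
- imaging.read_camera(name): name is "side" or "top"; returns the picture (384x512x3 uint8, red, green, blue); there is no depth.
- imaging.camera_model(name): a dict with "vfov" (degrees; the focal length in pixels is half the picture's height over the tangent of half this angle, whatever the lens; pixels are square), "cx", "cy" (the principal point, pixels), "distortion" ([k1, k2, p1, p2, k3] as OpenCV has them; the pictures are not rectified), "xyz" and "orientation" of the camera in the world. Camera axes: x right, y down, z forward; pixel columns grow to the right and rows downward; lengths in m; the calibration is good to about 2 mm. A picture is of the moment at which its call begins. camera_model takes no time and is no camera call.
- hand_in(): hands the job in; it is judged then, once.
Trained networks look in the newest picture that a camera, given by its name, has taken for a name from the list of things; names that differ only in an ending like _2 or _b are one class to them, and where a whole thing is asked for, a point or a joint stands for the part that bears it (a point fixed in the world has none). Each returns a list of dicts, best first, with "conf" (0 to 1); they miss things now and then, are a little off and sometimes report something else, mostly with a low value. They report only what shows in the picture. A call takes as long as a camera call. They do not tell look-alikes from the thing itself.
- imaging.cut_out(thing, camera): "mask" (384x512 bool, what is visible of it) and "centre" ([column, row] in pixels, amid what is visible of it).
The state is a dict: "t": time; "q": joint angles; "joint_vel": joint speeds; "joint_torque": joint torques, N m; "eef_pos": TCP position; "tool_rot": TCP orientation; "contact_force": force on the tool from outside, world axes, zero at the start; "torque": the same for the moment, N m; "gripper_width": opening from 0.0 (shut) to 1.0 (fully open); "grasp_force": force on a finger pad.
Only numpy, scipy, OpenCV 4.12 (cv2) and the standard library are available. Lean on these libraries where they do the work, as an engineer would, in place of code of your own. Each camera call takes 0.05 s, during which the arm holds its last target. There are 200 camera calls.

### The job

Take the scraper block and wipe the four broken stone stubs off the fixture's ground plate, then stand or lay the block back on the bench. Then take the aluminium guard plate by its bar and, keeping it flat on the ground plate beside the clamped insert and square with the brass leaf, tuck its thin edge about 15 mm under the leaf's raised edge without lifting the leaf. Finish while still holding the guard plate there, pressed flat on the ground plate with a hand's pressure of about 10 newtons, so that I can stone the insert beside it; leave the other things on the bench alone.

Things in the scene. Friction and masses are not known exactly. Their poses are not given: they have to be found in the camera images.
- plate: ground steel plate on a slightly larger dark sub-plate, fixed to the bench. Origin on its top face (27 mm above the bench), below the middle of the leaf's free edge; z up. The top face spans x -125 to 125, y -125 to 60 mm. The bare seat for the guard is x below 0, y -40 to 40 mm; beyond it the plate ends at x = -125 and y = 60
- insert_top (a point): centre of the top of the square steel core insert, 42 mm above the plate's face: 50 x 50 mm on a foot 60 x 60 x 12 mm high, fixed; its foot covers x -85 to -25, y -108 to -48 mm of the plate; axes as the plate's
- clamp_pivot (a point): middle of the dark toggle clamp that holds the insert, 44 mm above the plate's face; its 42 mm wide base stands beside the leaf (plate x 24 to 80, y -99 to -57 mm), its arm reaches forward over the insert, its handle back to x = 184 mm; at most 67 mm high over the face; fixed, stays shut
- lap_edge (a point): middle of the lower side of the brass leaf's free edge, 6.5 mm above the plate's face; axes as the plate's. The leaf is a 2 mm sheet, 80 mm wide (plate y -40 to 40), hinged 90 mm behind its free edge (towards +x). Its last 24 mm is stepped up: below it is a slot 6.5 mm high and 22 mm deep, open towards -x and at both sides
- leaf (a joint): hinge of the leaf, rad: 0 as it lies, grows as the free edge is lifted (0.06 is 5 mm at the edge); it is held down by its own weight of 0.12 kg only
- guard_bar (a point): middle (half-way up) of the grip bar of the loose aluminium guard plate, 20 mm above its underside; 0.14 kg. The guard is 80 (x) by 80 (y) by 4 mm thick, the front 6 mm along its +x edge 2.5 mm thick; the bar standing on it is 12 mm thick (x), 60 mm long (y), its top 36 mm above the underside, its middle 55 mm behind the thin edge, 25 mm before the rear edge. x points to the thin edge, z up
- guard_edge (a point): middle of the thin (+x) edge of the guard plate, at its underside; axes as guard_bar
- scraper_mid (a point): centre of the scraper block, 31 mm above its underside; block 62 mm high, stands upright on the bench; a hard black foot 28 mm (x) by 84 mm (y) by 16 mm high with a pale wooden grip 22 mm (x) by 80 mm (y) above it, 46 mm high; 0.11 kg
- stub1_mid (a point): centre of broken stone stub 1, about 18 x 14 x 10 mm, 11 g, at the start lying loose on the bare seat of the ground plate
- stub2_mid (a point): centre of broken stone stub 2, about 14 x 13 x 11 mm, 11 g, at the start lying loose on the bare seat of the ground plate
- stub3_mid (a point): centre of broken stone stub 3, about 20 x 12 x 10 mm, 11 g, at the start lying loose on the bare seat of the ground plate
- stub4_mid (a point): centre of broken stone stub 4, about 13 x 16 x 9 mm, 11 g, at the start lying loose on the bare seat of the ground plate
- v_block: aluminium V-block 60 x 45 x 40 mm, bystander; origin under its centre
- stick: black acrylic polishing stick 150 x 20 x 10 mm, bystander; origin under its centre, long along x
- magnet_base: small brass-coloured magnet base 46 x 38 x 36 mm with an upright post, 110 mm high in all, bystander; origin under its centre
- paste_jar: small closed paste jar, 44 mm across, 35 mm high, bystander; origin under its centre
- file: small flat file with a wooden handle, 160 mm long, 20 mm thick at the handle, bystander; long along x
- stone_stick: whole polishing stone 100 x 13 x 13 mm, bystander; origin under its centre, long along x
There are look-alikes about, which are no part of the job. What is shaped like the part that bears scraper_mid but purple or turquoise is not meant.

How it is judged:
On the way, in this order (a step that is already met when the one before it is completed fails the run):
1. all four stubs are off the ground plate, with the scraper block still in the gripper (height (world z) of each of stub1_mid, stub2_mid, stub3_mid, stub4_mid below 0.022 m and contact force between the fingers and scraper above 1 N), for 0.1 s.
2. the guard plate lies flat with its thin edge at least 10 mm under the leaf (x of guard_edge in the frame of plate above 0.01 m and y of guard_edge in the frame of plate between -0.011 and 0.011 m and z of guard_edge in the frame of plate between -0.003 and 0.003 m and angle between guard_bar's own z axis and vertical below 0.04 rad and angle between the x axis of guard_bar and the x axis of plate, either way round below 0.1 rad), for 0.2 s.
At the end, for the whole second after the job is handed in: Held in the gripper: guard flat on the plate (3 mm, 0.04 rad), thin edge 10 mm or more under the leaf, within 11 mm of its middle and 0.1 rad of square, pressed with 4 to 40 N; leaf down (under 0.03 rad); all stubs off the plate; scraper block at rest on the bench (all of step 2 and height (world z) of each of stub1_mid, stub2_mid, stub3_mid, stub4_mid below 0.022 m and value of joint leaf below 0.03 rad and contact force between guard and plate between 4 and 40 N and contact force between the fingers and guard above 2 N and linear speed of guard below 0.01 m/s and height (world z) of scraper_mid below 0.046 m and contact force between scraper and plate below 0.2 N and linear speed of scraper below 0.02 m/s); the arm keeps its last pose, push and grip.
It fails at once if the leaf is lifted (more than 0.06 rad, 5 mm at its edge) (value of joint leaf above 0.06 rad).
It fails at once if a stub is taken or pushed with the fingers instead of the block (over 2 N) (contact force between the fingers and stub1 above 2 N or contact force between the fingers and stub2 above 2 N or contact force between the fingers and stub3 above 2 N or contact force between the fingers and stub4 above 2 N).
It fails at once if a bystander is moved by more than 30 mm (distance of any of v_block, stick, magnet_base, paste_jar, file, stone_stick from where it was at the start of the episode above 0.03 m).
It also fails if it takes over 67 s, if anything falls off the work surface, if the arm or the gripper's body presses on something with over 40 N, if the wrist force passes 120 N, or if a joint passes its speed limit or range.

## Working session

There is one attempt and no reset: what is moved stays moved. The work goes in short steps, Python scripts to look and compute and a tool call to move; the robot and the scene stay as the last step left them, time stands still between calls to the robot, and variables do not carry over. Pictures are saved under pics/ and viewed, at most 10 in all, crops included, and the job is handed in when it is done.

Besides the shell and the picture viewer there is one more tool, called as a command line: name --pt "numbers of a row" for each row, then --argument value for the rest. drive_tool: Moves the arm, as the interface text tells. Its arguments: {"type":"object","properties":{"series":{"type":"array"},"squeeze":{"type":"number"}},"required":["series"]}

```bash
ls; mkdir -p pics
cat > h.py <<'E'
import numpy as np, cv2
from scipy.spatial.transform import Rotation as R
from station import readout, imaging
def cam(n):
    m=imaging.camera_model(n); f=192/np.tan(np.radians(m["vfov"])/2)
    K=np.array([[f,0,m["cx"]],[0,f,m["cy"]],[0,0,1]]); q=m["orientation"]
    return K,np.array(m["distortion"],float),np.array(m["xyz"]),R.from_quat([q[1],q[2],q[3],q[0]]).as_matrix()
def pix2w(n,uv,z):
    K,d,c,r=cam(n)
    p=cv2.undistortPoints(np.array(uv,float).reshape(-1,1,2),K,d).reshape(-1,2)
    v=np.c_[p,np.ones(len(p))]@r.T
    return c+v*((z-c[2])/v[:,2])[:,None]
def w2pix(n,P):
    K,d,c,r=cam(n)
    X=(np.array(P,float).reshape(-1,3)-c)@r
    return cv2.projectPoints(X,np.zeros(3),np.zeros(3),K,d)[0].reshape(-1,2)
def save(n,f,crop=None,s=1):
    im=imaging.read_camera(n)[:,:,::-1]
    if crop: a,b,c,e=crop; im=im[b:e,a:c]
    cv2.imwrite("pics/"+f,cv2.resize(im,None,fx=s,fy=s,interpolation=cv2.INTER_CUBIC))
E
python3 - <<'E'
from h import *
save("top","t0.png",s=1.5); save("side","s0.png",s=1.5)
for n in("top","side"):
    K,d,c,r=cam(n); print(n,K[0,0],c.round(3),r.round(2).tolist(),d)
    for th in["plate","guard_bar","scraper_mid","leaf","stub1_mid","stub2_mid","stub3_mid","stub4_mid","insert_top","clamp_pivot","v_block","stick","magnet_base","paste_jar","file","stone_stick"]:
        for o in imaging.cut_out(th,n)[:4]:
            if o["conf"]>.25: print(n,th,round(o["conf"],2),np.round(o["centre"]),pix2w(n,[o["centre"]],.03)[0][:2].round(3),int(o["mask"].sum()))
print(readout.get_obs())
E
```

```text
pics
top 449.5292292837424 [0.397 0.038 1.315] [[-0.03, -0.99, 0.11], [-1.0, 0.03, 0.0], [-0.0, -0.11, -0.99]] [-0.11106992  0.          0.          0.          0.        ]
top plate 0.79 [260. 169.] [0.596 0.014] 3656
top guard_bar 0.97 [152. 201.] [0.511 0.326] 725
top scraper_mid 0.77 [406. 208.] [ 0.471 -0.408] 284
top scraper_mid 0.65 [362. 194.] [ 0.513 -0.278] 271
top scraper_mid 0.57 [389. 163.] [ 0.603 -0.366] 435
top leaf 0.79 [252. 142.] [0.677 0.033] 775
top stub1_mid 0.41 [367. 128.] [ 0.708 -0.306] 374
top stub3_mid 0.6 [158. 140.] [0.689 0.308] 358
top insert_top 0.63 [274. 185.] [ 0.547 -0.026] 402
top clamp_pivot 0.69 [155. 198.] [0.519 0.317] 662
top clamp_pivot 0.55 [280. 138.] [ 0.684 -0.049] 487
top v_block 0.92 [158. 137.] [0.698 0.308] 353
top stick 0.93 [372. 130.] [ 0.704 -0.321] 342
top stick 0.62 [161. 138.] [0.696 0.301] 372
top magnet_base 0.78 [208. 238.] [0.402 0.166] 191
top paste_jar 0.77 [158. 250.] [0.37  0.312] 209
top file 0.61 [330. 243.] [ 0.377 -0.18 ] 241
top file 0.35 [251. 146.] [0.663 0.038] 807
top file 0.27 [279. 184.] [ 0.549 -0.039] 351
[... 1097 characters left out ...]
: array([-1.32907978,  0.47698455,  0.02240909,  1.55536861, -0.01148449,
        1.10931588, -0.08310363]), 'joint_vel': array([ 0.0012142 ,  0.0003524 , -0.00142284, -0.00110468, -0.00196678,
        0.00030391, -0.0004574 ]), 'joint_torque': array([ 1.56636798e-05, -5.96319079e+01,  1.60612285e+00, -2.81536138e+01,
        1.24498311e-02,  1.66819780e-03,  3.81891510e-06]), 'eef_pos': array([0.23135188, 0.63414609, 0.23133174]), 'tool_rot': array([4.39989165e-06, 1.74030413e-01, 9.84740278e-01, 2.58737718e-05]), 'contact_force': array([-0.25914495,  0.37069291, -0.44659647]), 'torque': array([-0.04416515,  0.01952251,  0.00137319]), 'grasp_force': 0.0, 'gripper_width': 0.9995146159115023}
```

View pics/t0.png

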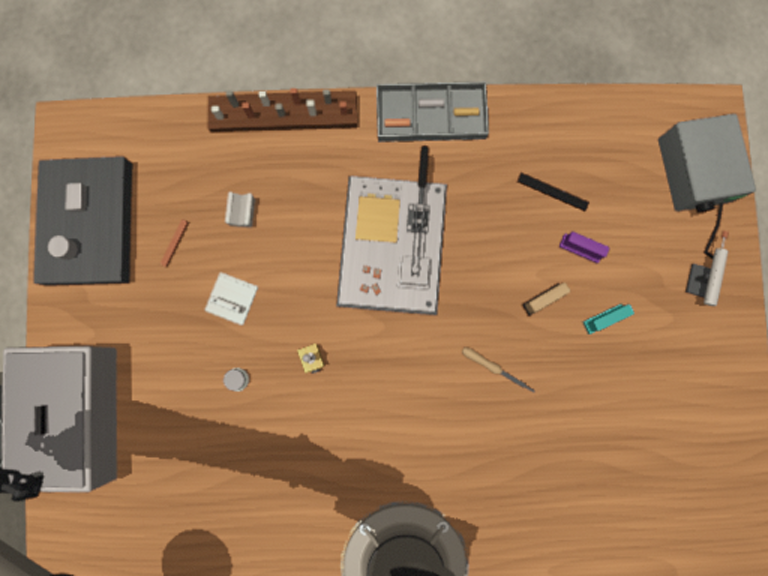

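View pics/s0.png

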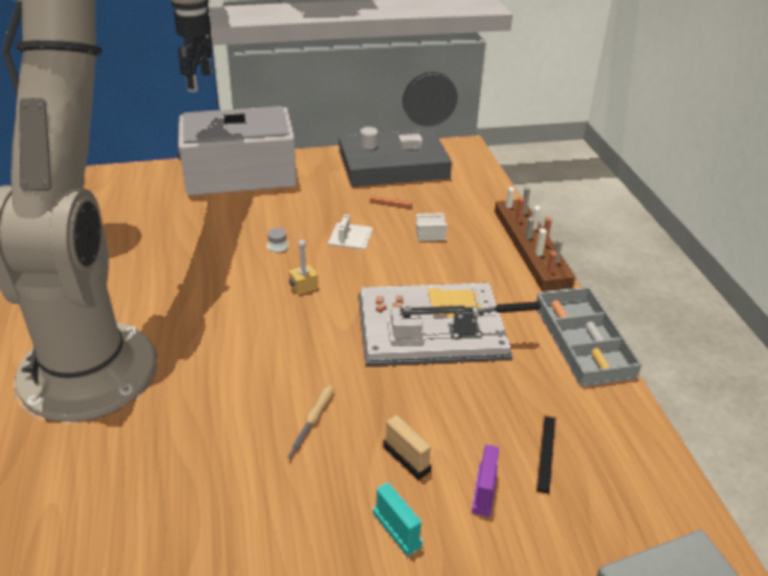

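Candidates for the scraper in the top picture (original px): pale wood with a black foot at (362,194), purple at (389,163), turquoise at (406,208). I choose the pale one. The plate is around (262,163), the stubs around (247,186), and the guard at (154,199), turned about 25°.

Run:
```python
from h import *
from scipy.optimize import least_squares
T=imaging.read_camera("top"); S=imaging.read_camera("side")
def crop(I,x,y,w,h,s): return cv2.resize(I[y:y+h,x:x+w,::-1],(w*s,h*s),interpolation=cv2.INTER_CUBIC)
a=crop(T,215,110,95,105,5); b=crop(T,335,170,60,52,5); c=crop(T,130,175,60,52,5)
out=np.zeros((525,780,3),np.uint8); out[:,:475]=a; out[:260,476:776]=b; out[262:522,476:776]=c
cv2.imwrite("pics/c1.png",out)
d=crop(S,225,180,120,65,5); e=crop(S,245,270,50,55,4); g=crop(S,215,140,50,30,4)
o=np.zeros((580,800,3),np.uint8); o[:325,:600]=d; o[330:550,:200]=e; o[330:450,210:410]=g
cv2.imwrite("pics/c2.png",o)
# plate corners rough
uv=np.array([[350,177],[447,185],[437,313],[338,306]])/1.5
print(pix2w("top",uv,.027).round(4))
```

```text
[[ 0.7498  0.0868  0.027 ]
 [ 0.7286 -0.1028  0.027 ]
 [ 0.4784 -0.0738  0.027 ]
 [ 0.497   0.1154  0.027 ]]
```

View pics/c1.png

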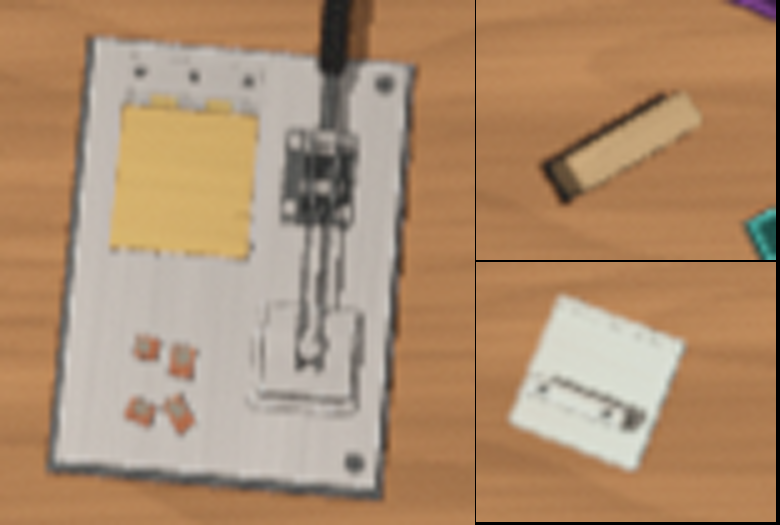

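View pics/c2.png

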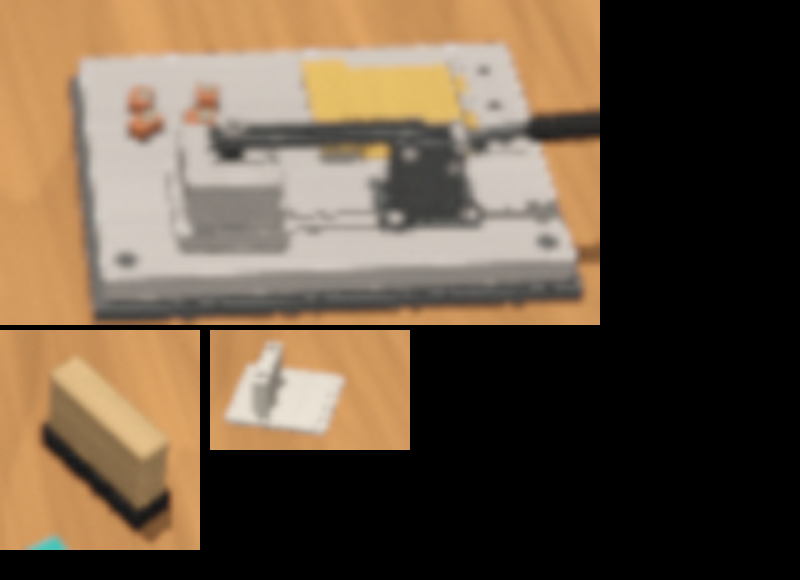

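The top crop shows the pale block with its black foot (chosen), the guard with its thin edge up-right and bar toward the robot, and four stubs in two pairs on the seat. The side crop confirms the block stands upright.

```bash
cat > fit.py <<'E'
from h import *
from scipy.optimize import least_squares
def fit(L,cams,x0):
    # L: list of (cam, local xyz, uv)
    def res(p):
        c,s=np.cos(p[2]),np.sin(p[2]); r=[]
        for n in set(l[0] for l in L):
            P=np.array([l[1] for l in L if l[0]==n],float); uv=np.array([l[2] for l in L if l[0]==n],float)
            W=np.c_[p[0]+c*P[:,0]-s*P[:,1],p[1]+s*P[:,0]+c*P[:,1],P[:,2]]
            r.append((w2pix(n,W)-uv).ravel())
        return np.concatenate(r)
    o=least_squares(res,x0); return o.x,res(o.x).reshape(-1,2)
E
cat > f1.py <<'E'
from fit import *
def t(o,pts,off,s=5): return [((x-o[0])/s+off[0]-.4,(y-o[1])/s+off[1]-.4) for x,y in pts]
pl=t((0,0),[(94,42),(411,68),(376,488),(54,466)],(215,110))
lf=t((0,0),[(110,248),(250,260)],(215,110))
C=[(.125,.06,.027),(.125,-.125,.027),(-.125,-.125,.027),(-.125,.06,.027)]
Lp=[("top",c,u) for c,u in zip(C,pl)]
Ls=[("side",c,u) for c,u in zip([C[3],C[0],C[1],C[2]],t((0,0),[(80,60),(505,43),(578,262),(103,282)],(225,180)))]
Ll=[("top",c,u) for c,u in zip([(0,.04,.0355),(0,-.04,.0355)],lf)]
for L in(Lp,Ls,Ll,Lp+Ll,Lp+Ls+Ll):
    x,r=fit(L,None,[.62,.02,-.1]); print("plate",x.round(4),np.abs(r).max().round(2))
gt=t((476,262),[(562,296),(684,343),(634,470),(510,423)],(130,175))
# guard local origin at edge mid underside
G=[("top",c,u) for c,u in zip([(0,.04,.003),(0,-.04,.003),(-.08,-.04,.004),(-.08,.04,.004)],gt)]
x,r=fit(G,None,[.55,.3,-.4]); print("guard edge",x.round(4),r.round(1).tolist(),"bar",(x[:2]-.055*np.array([np.cos(x[2]),np.sin(x[2])])).round(4))
# scraper : long local y ; side-view corners of top and foot
ss=t((0,330),[(52,374),(78,358),(168,436),(142,455),(138,531),(42,430)],(245,270),4)
A=[("side",c,u) for c,u in zip([(-.011,.04,.062),(.011,.04,.062),(.011,-.04,.062),(-.011,-.04,.062),(-.014,-.042,0),(-.014,.042,.016)],ss)]
B=[("top",c,u) for c,u in zip([(.011,-.04,.062),(-.011,-.04,.062)],t((476,0),[(682,92),(702,122)],(335,170)))]
for L in(A,B,A+B):
  x,r=fit(L,None,[.51,-.28,-.9]); print("scr",x.round(4),r.round(1).tolist())
T=imaging.read_camera("top"); h=cv2.cvtColor(T,cv2.COLOR_RGB2HSV)
st=t((0,0),[(147,348),(184,362),(142,412),(180,415)],(215,110))
print("stubs",pix2w("top",st,.033).round(3)[:,:2].tolist())
E
python3 f1.py
```

```text
plate [ 0.6192  0.0405 -0.1121] 0.61
plate [ 0.625   0.0401 -0.1138] 0.5
plate [ 0.6204  0.0394 -0.1143] 0.19
plate [ 0.6196  0.0401 -0.1128] 0.6
plate [ 0.6218  0.0398 -0.1123] 1.35
guard edge [ 0.5569  0.3123 -0.3875] [[-0.3, 0.0], [0.2, 0.1], [0.1, 0.1], [-0.0, -0.2]] bar [0.506  0.3331]
scr [ 0.5052 -0.284   0.5051] [[-1.0, -0.4], [-0.2, -1.0], [1.5, 0.5], [0.6, 0.8], [-0.4, 0.8], [-0.6, -1.0]]
scr [ 0.4983 -0.2833  0.5451] [[-0.2, -0.3], [0.2, 0.3]]
scr [ 0.5044 -0.2837  0.4898] [[0.5, -1.8], [0.4, -1.1], [-1.2, -0.6], [-0.3, -1.2], [1.0, 0.7], [-0.0, 0.9], [-1.0, 0.9], [-0.8, -1.2]]
stubs [[0.567, 0.06], [0.558, 0.039], [0.53, 0.064], [0.527, 0.042]]
```

```bash
cat > go.py <<'E'
import sys; from h import *
# usage: go x y z yangle_deg  -> tool-axis shift (cm) and turn (deg) from the measured pose
x,y,z,a=map(float,sys.argv[1:5]); o=readout.get_obs(); q=o["tool_rot"]
M=R.from_quat([q[1],q[2],q[3],q[0]]).as_matrix(); ya=np.degrees(np.arctan2(M[1,1],M[0,1]))
w=(a-ya+90)%180-90
d=M.T@(np.array([x,y,z])-o["eef_pos"])*100
print("t",o["t"],"pos",o["eef_pos"].round(4),"yang",round(ya,2),"F",o["contact_force"].round(1),"grip",o["gripper_width"],o["grasp_force"]); print("shift cm",d.round(2),"|",np.linalg.norm(d).round(1),"turn",round(-w,2),"tilt",M[:,2].round(4))
E
python3 go.py .5 .2 .231 29.8
```

```text
t 1.85 pos [0.2313 0.6342 0.2313] yang 69.96 F [-0.5  0.   0.4] grip 0.998313733938437 0.0
shift cm [-4.012e+01 -3.158e+01  3.000e-02] | 51.1 turn 40.16 tilt [-0.e+00  1.e-04 -1.e+00]
```

drive_tool --pt "-3.4 -2.6 0 0 -1" --pt "-3.4 -2.6 0 0 -1" --pt "-3.4 -2.6 0 0 -1" --pt "-3.4 -2.6 0 0 -1" --pt "-3.4 -2.6 0 0 -1" --pt "-3.4 -2.6 0 0 -1" --pt "-3.4 -2.6 0 0 -1" --pt "-3.4 -2.6 0 0 -1" --squeeze 60

```text
t: 2.65
eef_pos: [0.4163, 0.344, 0.2316]
tool_rot: [0.0, 0.174, 0.985, 0.0]
contact_force: [0.9, -0.4, -0.9]
gripper_width: 1.004
grasp_force: 0.0
```

drive_tool --pt "-3.4 -2.6 0 0 -1" --pt "-3.4 -2.6 0 0 -1" --pt "-3.4 -2.6 0 0 -1" --pt "-3.4 -2.6 0 0 -1" --pt "0 0 0 0 -1"

```text
t: 3.15
eef_pos: [0.511, 0.1944, 0.2318]
tool_rot: [0.001, 0.179, 0.984, -0.001]
contact_force: [0.5, 0.7, -0.5]
gripper_width: 1.004
grasp_force: 0.0
```

```bash
python3 go.py .501 -.2835 .15 29.8
```

```text
t 3.15 pos [0.511  0.1944 0.2318] yang 69.38 F [ 0.5  0.7 -0.5] grip 1.004035688810283 0.0
shift cm [-15.87 -45.07   8.29] | 48.5 turn 39.58 tilt [ 0.0023 -0.0024 -1.    ]
```

drive_tool --pt "-1.5 -4.1 0 0 -1" --pt "-1.5 -4.1 0 0 -1" --pt "-1.5 -4.1 0 0 -1" --pt "-1.5 -4.1 0 0 -1" --pt "-1.4 -4.1 0 0 -1" --pt "-1.4 -4.1 0 0 -1" --pt "-1.4 -4.1 0 0 -1" --pt "-1.4 -4.1 0 0 -1"

```text
t: 3.95
eef_pos: [0.5042, -0.1479, 0.2316]
tool_rot: [0.0, 0.174, 0.985, 0.0]
contact_force: [0.3, -0.5, 0.1]
gripper_width: 1.0
grasp_force: 0.0
```

drive_tool --pt "-1.4 -4.1 0 0 -1" --pt "-1.4 -4.1 0 0 -1" --pt "-1.4 -4.1 0 0 -1" --pt "0 0 2 8 -1" --pt "0 0 2 8 -1" --pt "0 0 2 8 -1" --pt "0 0 2 8 -1" --pt "0 0 0.3 7.6 -1"

```text
t: 4.75
eef_pos: [0.5005, -0.2753, 0.146]
tool_rot: [-0.002, 0.5, 0.866, -0.0]
contact_force: [-0.1, 0.1, -0.0]
gripper_width: 0.997
grasp_force: 0.0
```

drive_tool --pt "0 0 0 0 -1" --pt "0 0 0 0 -1"

```text
t: 4.95
eef_pos: [0.502, -0.2764, 0.1486]
tool_rot: [0.0, 0.496, 0.869, -0.0]
contact_force: [-1.1, 0.2, -0.2]
gripper_width: 0.999
grasp_force: 0.0
```

```bash
python3 go.py .501 -.2835 .12 29.8
python3 - <<'E'
from h import *
T=imaging.read_camera("top"); S=imaging.read_camera("side")
o=np.zeros((400,800,3),np.uint8)
o[:,:400]=cv2.resize(T[150:230,325:405,::-1],(400,400),interpolation=cv2.INTER_CUBIC)
o[:,400:]=cv2.resize(S[240:340,230:330,::-1],(400,400),interpolation=cv2.INTER_CUBIC)
cv2.imwrite("pics/g1.png",o)
E
```

```text
t 4.95 pos [ 0.502  -0.2764  0.1486] yang 30.59 F [-1.1  0.2 -0.2] grip 0.9985534660200117 0.0
shift cm [-0.56 -0.45  2.86] | 2.9 turn 0.79 tilt [ 4.e-04 -2.e-04 -1.e+00]
```

View pics/g1.png

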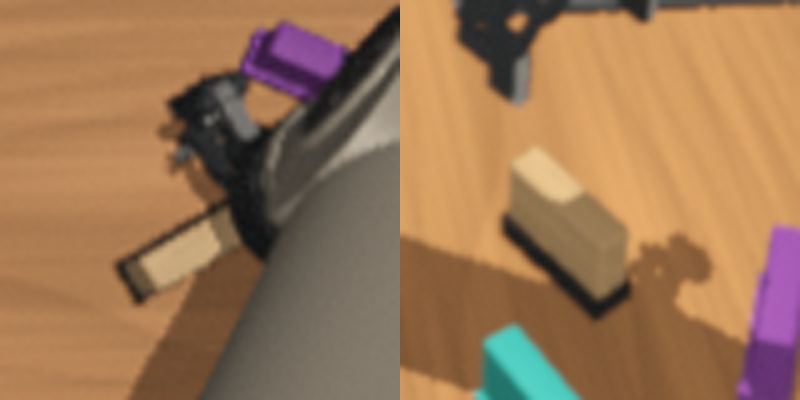

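The pale block stands below the open gripper, in clear surroundings. Descending on it.

drive_tool --pt "-0.6 -0.4 2.9 0.8 -1" --pt "0 0 3 0 -1" --pt "0 0 3 0 -1" --pt "0 0 2.2 0 -1" --pt "0 0 1 0 -1" --pt "0 0 0 0 -1" --pt "0 0 0 0 -1"

```text
t: 5.75
eef_pos: [0.5018, -0.2843, 0.0283]
tool_rot: [0.001, 0.503, 0.864, 0.0]
contact_force: [0.5, 0.1, 0.7]
gripper_width: 0.999
grasp_force: 0.0
```

drive_tool --pt "0 0 0 0 1" --pt "0 0 0 0 1" --pt "0 0 0 0 1" --pt "0 0 0 0 1" --pt "0 0 0 0 1" --pt "0 0 0 0 1" --pt "0 0 0 0 1" --pt "0 0 0 0 1"

```text
t: 6.55
eef_pos: [0.5014, -0.2839, 0.0277]
tool_rot: [0.0, 0.503, 0.864, 0.0]
contact_force: [-0.6, 0.6, 4.9]
gripper_width: 0.251
grasp_force: 59.3
```

```bash
python3 go.py .501 -.2835 .12 29.8
python3 - <<'E'
from h import *
T=imaging.read_camera("top"); S=imaging.read_camera("side")
o=np.zeros((400,800,3),np.uint8)
o[:,:400]=cv2.resize(T[150:230,325:405,::-1],(400,400),interpolation=cv2.INTER_CUBIC)
o[:,400:]=cv2.resize(S[240:340,230:330,::-1],(400,400),interpolation=cv2.INTER_CUBIC)
cv2.imwrite("pics/g2.png",o)
E
```

```text
t 6.55 pos [ 0.5014 -0.2839  0.0277] yang 29.56 F [-0.6  0.6  4.9] grip 0.2507013202055401 59.32159245014191
shift cm [ 0.05 -0.01 -9.23] | 9.2 turn -0.24 tilt [ 6.e-04  0.e+00 -1.e+00]
```

View pics/g2.png

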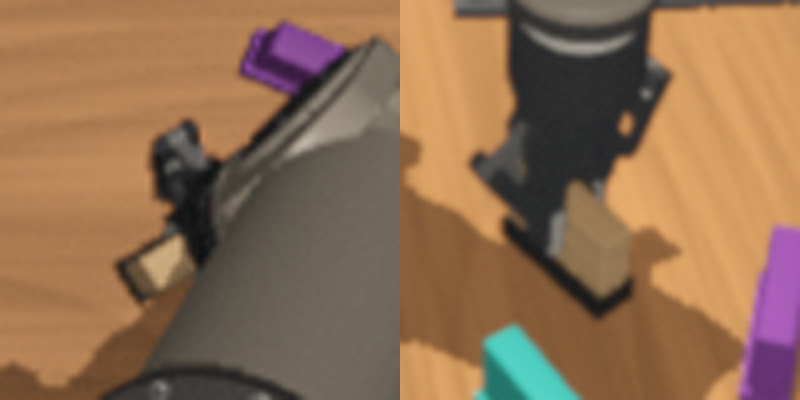

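drive_tool --pt "0 0 -2 0 1" --pt "0 0 -4 0 1" --pt "0 0 -4 8 1" --pt "0 0 -3.2 8 1" --pt "0 0 0 8 1" --pt "0 0 0 8 1" --pt "0 0 0 4 1" --pt "0 0 0 0 1"

```text
t: 7.45
eef_pos: [0.5008, -0.2834, 0.1588]
tool_rot: [-0.0, 0.746, 0.666, -0.0]
contact_force: [-0.5, -0.1, -2.3]
gripper_width: 0.25
grasp_force: 58.8
```

```bash
python3 go.py .5995 .0455 .16 -6.5
```

```text
t 7.45 pos [ 0.5008 -0.2834  0.1588] yang -6.45 F [-0.5 -0.1 -2.3] grip 0.249802690753903 58.827964067459106
shift cm [33.79  6.11 -0.13] | 34.3 turn 0.05 tilt [-1.2e-03  1.0e-04 -1.0e+00]
```

drive_tool --pt "4.2 0.8 0 0 1" --pt "4.2 0.8 0 0 1" --pt "4.2 0.8 0 0 1" --pt "4.2 0.8 0 0 1" --pt "4.2 0.8 0 0 1" --pt "4.2 0.7 0 0 1" --pt "4.2 0.7 0 0 1" --pt "4.2 0.7 0 0 1"

```text
t: 8.25
eef_pos: [0.5994, 0.0449, 0.159]
tool_rot: [-0.0, 0.745, 0.667, -0.0]
contact_force: [0.8, 0.1, -0.7]
gripper_width: 0.251
grasp_force: 58.9
```

drive_tool --pt "0 0 0 0 1" --pt "0 0 0 0 1" --pt "0 0 2 0 1" --pt "0 0 2 0 1" --pt "0 0 2 0 1" --pt "0 0 1 0 1" --pt "0 0 0 0 1" --pt "0 0 0 0 1"

```text
t: 9.05
eef_pos: [0.5997, 0.0422, 0.0899]
tool_rot: [0.0, 0.746, 0.666, 0.0]
contact_force: [-0.3, -0.6, -1.4]
gripper_width: 0.252
grasp_force: 58.9
```

```bash
python3 go.py .5995 .0455 .056 -6.5
python3 - <<'E'
from h import *
T=imaging.read_camera("top"); S=imaging.read_camera("side")
o=np.zeros((500,800,3),np.uint8)
o[:,:300]=cv2.resize(T[110:210,225:285,::-1],(300,500),interpolation=cv2.INTER_CUBIC)
o[:,300:]=cv2.resize(S[145:245,235:335,::-1],(500,500),interpolation=cv2.INTER_CUBIC)
cv2.imwrite("pics/g3.png",o)
E
```

```text
t 9.05 pos [0.5997 0.0422 0.0899] yang -6.49 F [-0.3 -0.6 -1.4] grip 0.25247490664841976 58.86484086513519
shift cm [ 0.32 -0.06  3.39] | 3.4 turn 0.01 tilt [ 5.e-04 -3.e-04 -1.e+00]
```

View pics/g3.png

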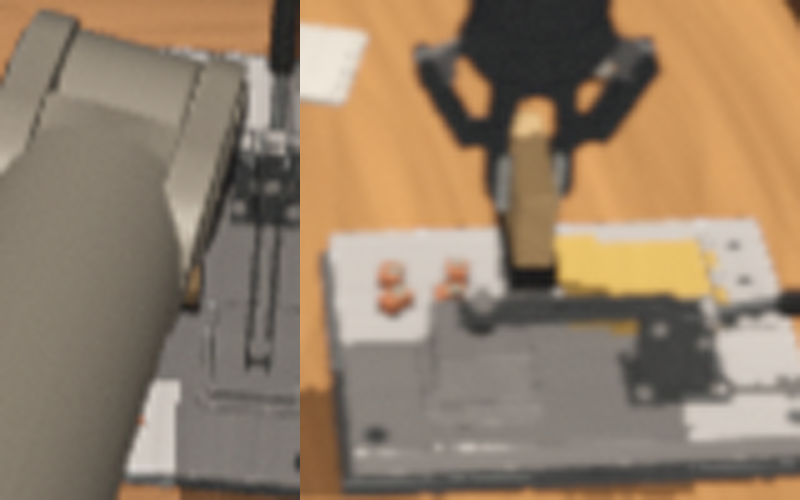

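The side crop shows the block held well up the wood, its foot just in front of the leaf edge at (555,270), with the stubs ahead at (390-455,285). I check the side camera's bias against the known block pose.

Run:
```python
from h import *
c,s=np.cos(-.1133),np.sin(-.1133)
def at(x,y,p): return [p[0]+c*x-s*y,p[1]+s*x+c*y]
p=(.5997,.0422); z=.0899-.0277
L=[at(-.014,-.042,p)+[z],at(.014,-.042,p)+[z],at(-.011,-.04,p)+[z+.062],at(.011,-.04,p)+[z+.062]]
print("foot/top corners px",w2pix("side",L).round(1).tolist(),"crop", ((w2pix("side",L)-[235,145])*5+[300,0]).round().tolist())
for P in((.620,.040),(.625,.040)):
  L=[at(0,.04,P)+[.0355],at(-.125,.06,P)+[.027],at(-.125,-.125,P)+[.027],at(.125,.06,P)+[.027]]
  print(((w2pix("side",L)-[235,145])*5+[300,0]).round().tolist())
```

```text
foot/top corners px [[275.0, 203.9], [285.3, 203.5], [277.3, 185.0], [285.6, 184.7]] crop [[500.0, 294.0], [552.0, 292.0], [511.0, 200.0], [553.0, 199.0]]
[[540.0, 237.0], [319.0, 235.0], [343.0, 456.0], [746.0, 219.0]]
[[548.0, 236.0], [327.0, 234.0], [352.0, 454.0], [754.0, 219.0]]
```

drive_tool --pt "0.3 0 1.5 0 1" --pt "0 0 1.5 0 1" --pt "0 0 0.4 0 1" --pt "0 0 0 0 1" --pt "0 0 0 0 1"

```text
t: 9.65
eef_pos: [0.5992, 0.0467, 0.0547]
tool_rot: [-0.001, 0.746, 0.666, -0.0]
contact_force: [-1.9, 2.5, 3.9]
gripper_width: 0.253
grasp_force: 59.6
```

drive_tool --pt "0 -0.8 0 0 1" --pt "0 -0.8 0 0 1" --pt "0 -0.8 0 0 1" --pt "0 -0.8 0 0 1" --pt "0 -0.8 0 0 1" --pt "0 -0.8 0 0 1" --pt "0 0 0 0 1"

```text
t: 10.35
eef_pos: [0.5506, 0.0518, 0.0552]
tool_rot: [-0.001, 0.746, 0.666, -0.0]
contact_force: [-0.5, 1.4, -1.4]
gripper_width: 0.249
grasp_force: 58.9
```

```bash
python3 go.py .482 .059 .056 -6.5
```

```text
t 10.35 pos [0.5506 0.0518 0.0552] yang -6.43 F [-0.5  1.4 -1.4] grip 0.24936201010998302 58.88674557209015
shift cm [-0.06 -6.9  -0.07] | 6.9 turn 0.07 tilt [-1.4e-03  4.0e-04 -1.0e+00]
```

drive_tool --pt "0 -0.8 0 0 1" --pt "0 -0.8 0 0 1" --pt "0 -0.8 0 0 1" --pt "0 -0.8 0 0 1" --pt "0 -0.8 0 0 1" --pt "0 -0.8 0 0 1" --pt "0 -0.8 0 0 1" --pt "0 -0.8 0 0 1"

```text
t: 11.15
eef_pos: [0.4878, 0.0588, 0.0553]
tool_rot: [-0.0, 0.746, 0.666, -0.0]
contact_force: [0.7, -1.4, -1.2]
gripper_width: 0.248
grasp_force: 59.0
```

drive_tool --pt "0 -0.8 0 0 1" --pt "0 0 0 0 1" --pt "0 0 0 0 1" --pt "0 0 0 0 1"

```text
t: 11.55
eef_pos: [0.4811, 0.0597, 0.0554]
tool_rot: [0.0, 0.746, 0.666, 0.0]
contact_force: [-0.1, -0.4, -1.8]
gripper_width: 0.251
grasp_force: 59.0
```

```bash
python3 go.py .482 .059 .056 -6.5
python3 - <<'E'
from h import *
T=imaging.read_camera("top"); S=imaging.read_camera("side")
o=np.zeros((500,800,3),np.uint8)
o[:,:300]=cv2.resize(T[130:230,225:285,::-1],(300,500),interpolation=cv2.INTER_CUBIC)
o[:,300:]=cv2.resize(S[145:245,215:315,::-1],(500,500),interpolation=cv2.INTER_CUBIC)
cv2.imwrite("pics/g4.png",o)
E
```

```text
t 11.55 pos [0.4811 0.0597 0.0554] yang -6.44 F [-0.1 -0.4 -1.8] grip 0.250613081522932 58.95212173461914
shift cm [-0.06  0.1  -0.06] | 0.1 turn 0.06 tilt [ 7.e-04  0.e+00 -1.e+00]
```

View pics/g4.png

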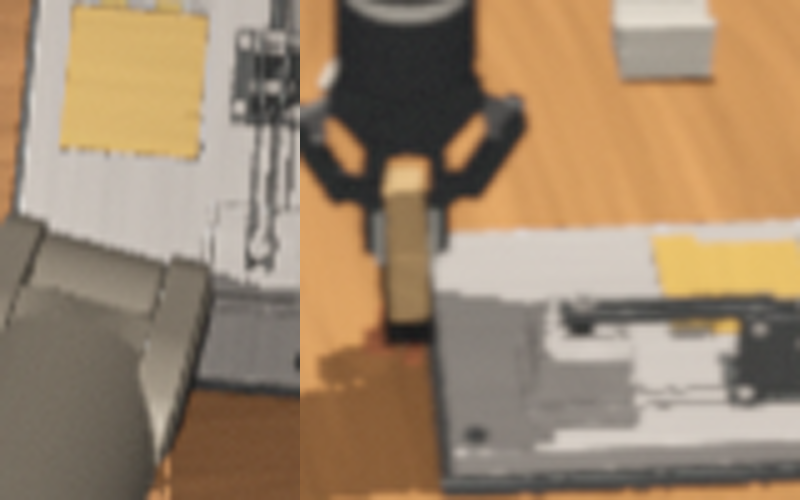

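The seat is clear; a stub shows on the bench at the crop's (375,340). Lifting the block and checking for all four.

drive_tool --pt "0 0 -3 0 1" --pt "0 0 -4 0 1" --pt "0 0 -3.5 0 1" --pt "-4 0 0 0 1" --pt "-4 0 0 0 1" --pt "-4 0 0 0 1" --pt "-4 0 0 0 1" --pt "0 0 0 0 1"

```text
t: 12.45
eef_pos: [0.4615, -0.1053, 0.1609]
tool_rot: [0.001, 0.749, 0.663, -0.0]
contact_force: [-0.7, -0.9, -1.7]
gripper_width: 0.251
grasp_force: 59.1
```

```bash
python3 go.py .501 -.284 .16 29.6
python3 - <<'E'
from h import *
for n in("top","side"):
    I=imaging.read_camera(n); h=cv2.cvtColor(I,cv2.COLOR_RGB2HSV).astype(int)
    m=((h[...,0]<11)&(h[...,1]>110)&(h[...,2]>80)).astype(np.uint8)
    k,l,st,c=cv2.connectedComponentsWithStats(m)
    for i in range(1,k):
        w=pix2w(n,[c[i]],.005)[0]
        if st[i,4]>3 and .3<w[0]<.78 and -.2<w[1]<.25: print(n,c[i].round(),st[i,4],w.round(3)[:2])
E
```

```text
t 12.45 pos [ 0.4615 -0.1053  0.1609] yang -6.97 F [-0.7 -0.9 -1.7] grip 0.25113144952009275 59.14923906326294
shift cm [-17.26   6.09   0.13] | 18.3 turn -36.57 tilt [ 0.0012 -0.002  -1.    ]
top [242. 210.] 40 [0.48  0.068]
top [251. 209.] 18 [0.482 0.041]
top [248. 215.] 20 [0.465 0.05 ]
side [233. 212.] 22 [0.475 0.057]
```

drive_tool --pt "-3.5 1.2 0 0 1" --pt "-3.5 1.2 0 0 1" --pt "-3.5 1.2 0 0 1" --pt "-3.5 1.2 0 0 1" --pt "-3.3 1.3 0 -8 1" --pt "0 0 2 -8 1" --pt "0 0 2 -8 1" --pt "0 0 2 -8 1"

```text
t: 13.35
eef_pos: [0.5049, -0.2765, 0.0991]
tool_rot: [-0.0, 0.53, 0.848, 0.0]
contact_force: [-0.1, 0.1, -0.9]
gripper_width: 0.247
grasp_force: 59.1
```

drive_tool --pt "0 0 2 -4.6 1" --pt "0 0 2 0 1" --pt "0 0 2 0 1" --pt "0 0 0.8 0 1" --pt "0 0 0.2 0 1" --pt "0 0 0 0 1" --pt "0 0 0 0 1"

```text
t: 14.05
eef_pos: [0.5046, -0.2782, 0.0311]
tool_rot: [0.001, 0.499, 0.867, 0.0]
contact_force: [-1.3, -0.9, -0.5]
gripper_width: 0.248
grasp_force: 59.1
```

```bash
python3 go.py .501 -.284 .0275 29.6
```

```text
t 14.05 pos [ 0.5046 -0.2782  0.0311] yang 30.18 F [-1.3 -0.9 -0.5] grip 0.24751905173071376 59.06724214553833
shift cm [-0.32 -0.6   0.36] | 0.8 turn 0.58 tilt [ 1.3e-03 -5.0e-04 -1.0e+00]
```

drive_tool --pt "0 0 0.3 0 1" --pt "0 0 0 0 1" --pt "0 0 0 0 -1" --pt "0 0 0 0 -1" --pt "0 0 0 0 -1" --pt "0 0 0 0 -1" --pt "0 0 0 0 -1" --pt "0 0 0 0 -1"

```text
t: 14.85
eef_pos: [0.5038, -0.2781, 0.0273]
tool_rot: [0.0, 0.499, 0.867, -0.0]
contact_force: [-0.4, 0.2, 0.5]
gripper_width: 1.001
grasp_force: 0.0
```

drive_tool --pt "0 0 -2 0 -1" --pt "0 0 -4 0 -1" --pt "0 0 -4 0 -1" --pt "0 0 -4 0 -1" --pt "0 0 -4 0 -1" --pt "0 0 0 0 -1"

```text
t: 15.45
eef_pos: [0.5064, -0.2802, 0.2127]
tool_rot: [0.005, 0.499, 0.867, 0.001]
contact_force: [-0.6, -0.5, -0.0]
gripper_width: 1.001
grasp_force: 0.0
```

```bash
python3 go.py .506 .333 .20 -22.2
python3 - <<'E'
from h import *
for n in("top","side"):
  imaging.read_camera(n)
  for th in("guard_bar","scraper_mid"):
    for o in imaging.cut_out(th,n)[:2]: print(n,th,round(o["conf"],2),np.round(o["centre"]),pix2w(n,[o["centre"]],.03)[0].round(3))
E
```

```text
t 15.45 pos [ 0.5064 -0.2802  0.2127] yang 30.12 F [-0.6 -0.5 -0. ] grip 1.0009861410776146 0.0
shift cm [53.07 30.73  1.08] | 61.3 turn 52.32 tilt [ 0.009  -0.0031 -1.    ]
top guard_bar 0.95 [151. 199.] [0.516 0.329 0.03 ]
top guard_bar 0.7 [260. 168.] [0.597 0.014 0.03 ]
top scraper_mid 0.88 [362. 196.] [ 0.509 -0.278  0.03 ]
top scraper_mid 0.54 [388. 164.] [ 0.6   -0.361  0.03 ]
side guard_bar 0.65 [231. 157.] [0.511 0.291 0.03 ]
side scraper_mid 0.67 [209. 272.] [ 0.376 -0.181  0.03 ]
side scraper_mid 0.66 [276. 296.] [ 0.517 -0.28   0.03 ]
```

drive_tool --pt "3.8 2.2 0 0 -1" --pt "3.8 2.2 0 0 -1" --pt "3.8 2.2 0 0 -1" --pt "3.8 2.2 0 0 -1" --pt "3.8 2.2 0 0 -1" --pt "3.8 2.2 0 0 -1" --pt "3.8 2.2 0 0 -1" --pt "3.8 2.2 0 0 -1"

```text
t: 16.55
eef_pos: [0.5024, 0.0748, 0.2064]
tool_rot: [-0.0, 0.499, 0.867, -0.001]
contact_force: [0.4, 0.1, 0.0]
gripper_width: 1.002
grasp_force: 0.0
```

drive_tool --pt "3.8 2.2 0 0 -1" --pt "3.8 2.2 0 0 -1" --pt "3.8 2.2 0 0 -1" --pt "3.8 2.2 0 0 -1" --pt "3.8 2.2 0 0 -1" --pt "3.6 2.2 0 0 -1" --pt "0 0 2 8 -1" --pt "0 0 2 8 -1"

```text
t: 17.35
eef_pos: [0.5032, 0.3366, 0.1657]
tool_rot: [-0.0, 0.616, 0.788, -0.0]
contact_force: [0.4, -1.6, 0.4]
gripper_width: 0.998
grasp_force: 0.0
```

drive_tool --pt "0 0 2 8 -1" --pt "0 0 2 8 -1" --pt "0 0 0 8 -1" --pt "0 0 0 8 -1" --pt "0 0 0 4.3 -1" --pt "0 0 0 0 -1"

```text
t: 17.95
eef_pos: [0.5032, 0.3344, 0.1259]
tool_rot: [0.001, 0.83, 0.558, -0.001]
contact_force: [0.2, 0.6, 0.2]
gripper_width: 1.001
grasp_force: 0.0
```

```bash
python3 go.py .507 .333 .01 -22.2
python3 - <<'E'
from h import *
T=imaging.read_camera("top"); S=imaging.read_camera("side")
o=np.zeros((500,800,3),np.uint8)
o[:,:400]=cv2.resize(T[160:240,125:189,::-1],(400,500),interpolation=cv2.INTER_CUBIC)
o[:400,400:]=cv2.resize(S[110:190,190:270,::-1],(400,400),interpolation=cv2.INTER_CUBIC)
cv2.imwrite("pics/g5.png",o)
E
```

```text
t 17.95 pos [0.5032 0.3344 0.1259] yang -22.17 F [0.2 0.6 0.2] grip 1.0014977063228794 0.0
shift cm [ 0.04  0.41 11.59] | 11.6 turn 0.03 tilt [-0.0014 -0.0022 -1.    ]
```

View pics/g5.png

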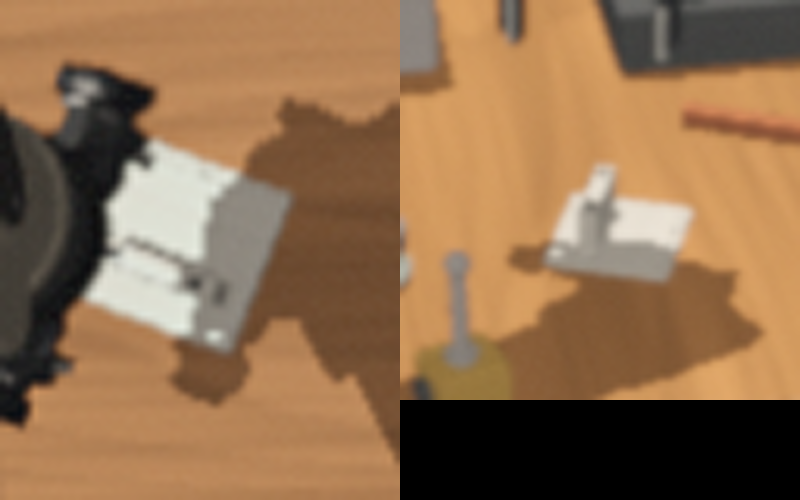

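The guard lies below the gripper with its bar centred between the open fingers: top crop bar at (160,262), side crop bar at (600,200), fingertips at (510,20) and (660,40). Descending.

drive_tool --pt "0 0.4 3 0 -1" --pt "0 0 3 0 -1" --pt "0 0 3 0 -1" --pt "0 0 2 0 -1" --pt "0 0 0.5 0 -1" --pt "0 0 0 0 -1"

```text
t: 18.65
eef_pos: [0.5073, 0.3329, 0.0118]
tool_rot: [0.0, 0.83, 0.558, -0.001]
contact_force: [-0.1, 0.1, 0.9]
gripper_width: 0.998
grasp_force: 0.0
```

drive_tool --pt "0 0 0 0 1" --pt "0 0 0 0 1" --pt "0 0 0 0 1" --pt "0 0 0 0 1" --pt "0 0 0 0 1" --pt "0 0 0 0 1" --pt "0 0 0 0 1" --pt "0 0 0 0 1"

```text
t: 19.45
eef_pos: [0.5079, 0.3336, 0.0128]
tool_rot: [-0.0, 0.83, 0.558, 0.0]
contact_force: [-1.4, -0.4, 5.5]
gripper_width: 0.128
grasp_force: 59.9
```

drive_tool --pt "0 0 -0.1 0 1" --pt "0 0 0 0 1"

```text
t: 19.65
eef_pos: [0.5072, 0.3333, 0.013]
tool_rot: [0.0, 0.83, 0.558, -0.0]
contact_force: [-0.3, -0.6, -1.8]
gripper_width: 0.128
grasp_force: 58.9
```

```bash
python3 go.py .507 .333 .01 -22.2
```

```text
t 19.65 pos [0.5072 0.3333 0.013 ] yang -22.14 F [-0.3 -0.6 -1.8] grip 0.12838185620169243 58.87953758239746
shift cm [-0.03 -0.01  0.3 ] | 0.3 turn 0.06 tilt [-5.e-04 -4.e-04 -1.e+00]
```

drive_tool --pt "0 0 -2 0 1" --pt "0 0 -4 0 1" --pt "0 0 -4 -8 1" --pt "0 0 0 -7.6 1" --pt "0 0 0 0 1" --pt "0 0 0 0 1"

```text
t: 20.25
eef_pos: [0.5066, 0.3331, 0.1124]
tool_rot: [-0.0, 0.747, 0.664, -0.001]
contact_force: [-0.3, 0.1, -1.9]
gripper_width: 0.119
grasp_force: 58.8
```

```bash
python3 go.py .552 .048 .075 -6.5
```

```text
t 20.25 pos [0.5066 0.3331 0.1124] yang -6.74 F [-0.3  0.1 -1.9] grip 0.11895304006246209 58.83386492729187
shift cm [-27.78   7.86   3.75] | 29.1 turn -0.24 tilt [-1.8e-03 -7.0e-04 -1.0e+00]
```

drive_tool --pt "-4 1.1 0 0 1" --pt "-4 1.1 0 0 1" --pt "-4 1.1 0 0 1" --pt "-4 1.1 0 0 1" --pt "-4 1.1 0 0 1" --pt "-4 1.1 0 0 1" --pt "-3.8 1.2 0 -0.2 1" --pt "0 0 0 0 1"

```text
t: 21.05
eef_pos: [0.553, 0.0407, 0.1127]
tool_rot: [0.001, 0.749, 0.662, -0.002]
contact_force: [-0.0, -0.2, -2.1]
gripper_width: 0.126
grasp_force: 58.8
```

drive_tool --pt "0 0 1.5 0 1" --pt "0 0 1.5 0 1" --pt "0 0 0.8 0 1" --pt "0 0 0 0 1" --pt "0 0 0 0 1"

```text
t: 21.55
eef_pos: [0.553, 0.049, 0.0747]
tool_rot: [-0.0, 0.745, 0.667, -0.0]
contact_force: [0.2, -0.2, -1.2]
gripper_width: 0.129
grasp_force: 58.8
```

```bash
python3 go.py .552 .048 .040 -6.5
python3 - <<'E'
from h import *
T=imaging.read_camera("top"); S=imaging.read_camera("side")
o=np.zeros((600,800,3),np.uint8)
o[:,:300]=cv2.resize(T[120:220,235:285,::-1],(300,600),interpolation=cv2.INTER_CUBIC)
o[:500,300:]=cv2.resize(S[145:245,220:320,::-1],(500,500),interpolation=cv2.INTER_CUBIC)
cv2.imwrite("pics/g6.png",o)
E
```

```text
t 21.55 pos [0.553  0.049  0.0747] yang -6.29 F [ 0.2 -0.2 -1.2] grip 0.12897232483165483 58.8286167383194
shift cm [-0.11 -0.09  3.48] | 3.5 turn 0.21 tilt [-1.e-03 -3.e-04 -1.e+00]
```

View pics/g6.png

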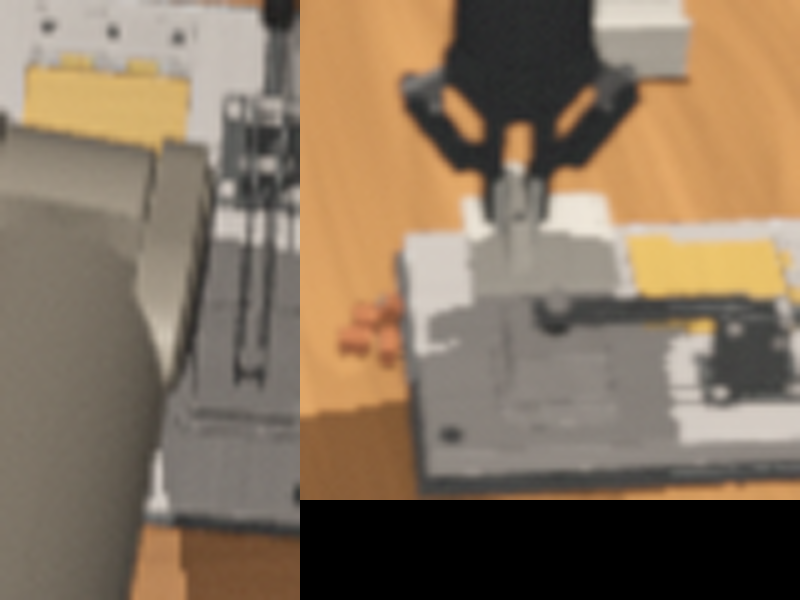

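Side crop: all four stubs lie on the bench at (340-400,300-345). The guard is held level over the seat, with its corners at (465,197), (612,195), (620,296) and (472,297), and the leaf edge corner at (630,238).

Run:
```python
from fit import *
def t(p): return [((x-300)/5+220-.4,y/5+145-.4) for x,y in p]
uv=t([(465,197),(612,195),(620,296),(472,297)])
z=.0622
A=[("side",c,u) for c,u in zip([(-.08,.04,z+.004),(0,.04,z+.0025),(0,-.04,z),(-.08,-.04,z)],uv)]
x,r=fit(A,0,[.6,.05,-.1]); print("guard edge side",x.round(4),r.round(1).tolist())
u=np.array([np.cos(x[2]),np.sin(x[2])]); print("bar",x[:2]-.055*u,"TCP .553 .049")
P=[("side",c,v) for c,v in zip([(0,.04,.0355),(-.125,.06,.027),(-.125,-.125,.027)],t([(630,238),(405,234),(425,462)]))]
y,r=fit(P,0,[.62,.04,-.1]); print("plate side",y.round(4),r.round(1).tolist())
c,s=np.cos(y[2]),np.sin(y[2]); d=x[:2]-y[:2]; print("rel edge x,y mm",(c*d[0]+s*d[1])*1e3,(-s*d[0]+c*d[1])*1e3)
```

```text
guard edge side [ 0.6114  0.0399 -0.1662] [[0.4, 0.2], [-0.6, 1.0], [0.1, -0.5], [0.1, -0.6]]
bar [0.55718653 0.04898223] TCP .553 .049
plate side [ 0.625   0.0373 -0.129 ] [[-0.5, 0.6], [0.3, 0.6], [0.2, -0.9]]
rel edge x,y mm -13.763204299279266 0.8482698799329647
```

drive_tool --pt "-0.1 0 1.5 0.2 1" --pt "0 0 1.2 0 1" --pt "0 0 0.5 0 1" --pt "0 0 0 0 1" --pt "0 0 0.2 0 1" --pt "0 0 0 0 1"

```text
t: 22.25
eef_pos: [0.5534, 0.0473, 0.0413]
tool_rot: [0.0, 0.746, 0.666, 0.0]
contact_force: [-0.5, 0.4, -1.9]
gripper_width: 0.124
grasp_force: 58.9
```

drive_tool --pt "0 0 0.1 0 1" --pt "0 0 0 0 1" --pt "0 0 0 0 1"

```text
t: 22.55
eef_pos: [0.5533, 0.0474, 0.0404]
tool_rot: [0.0, 0.746, 0.666, 0.0]
contact_force: [0.2, -0.2, -3.1]
gripper_width: 0.129
grasp_force: 58.9
```

drive_tool --pt "0 0.4 0 0 1" --pt "0 0.5 0 0 1" --pt "0 0.5 0 0 1" --pt "0 0 0 0 1"

```text
t: 22.95
eef_pos: [0.5683, 0.0456, 0.0404]
tool_rot: [0.0, 0.746, 0.666, 0.0]
contact_force: [-0.3, 0.7, -2.3]
gripper_width: 0.126
grasp_force: 58.9
```

drive_tool --pt "0 0.4 0 0 1" --pt "0 0.4 0 0 1" --pt "0 0.4 0 0 1" --pt "0 0.3 0 0 1" --pt "0 0 0 0 1"

```text
t: 23.45
eef_pos: [0.5826, 0.0439, 0.0403]
tool_rot: [0.0, 0.746, 0.666, 0.0]
contact_force: [-0.1, 0.6, -2.2]
gripper_width: 0.125
grasp_force: 58.9
```

drive_tool --pt "0 0 0.1 0 1" --pt "0 0 0 0 1" --pt "0 0 0 0 1"

```text
t: 23.75
eef_pos: [0.5823, 0.044, 0.0398]
tool_rot: [0.0, 0.746, 0.666, 0.0]
contact_force: [-0.7, -0.6, 5.2]
gripper_width: 0.126
grasp_force: 59.8
```

```bash
python3 go.py .5815 .0447 .040 -6.5
python3 - <<'E'
from h import *
T=imaging.read_camera("top"); S=imaging.read_camera("side")
o=np.zeros((600,800,3),np.uint8)
o[:,:300]=cv2.resize(T[120:220,235:285,::-1],(300,600),interpolation=cv2.INTER_CUBIC)
o[:500,300:]=cv2.resize(S[165:245,240:320,::-1],(500,500),interpolation=cv2.INTER_CUBIC)
cv2.imwrite("pics/g7.png",o)
E
```

```text
t 23.75 pos [0.5823 0.044  0.0398] yang -6.55 F [-0.7 -0.6  5.2] grip 0.1264054925659512 59.833635091781616
shift cm [ 0.06 -0.09 -0.02] | 0.1 turn -0.05 tilt [ 6.e-04  3.e-04 -1.e+00]
```

View pics/g7.png

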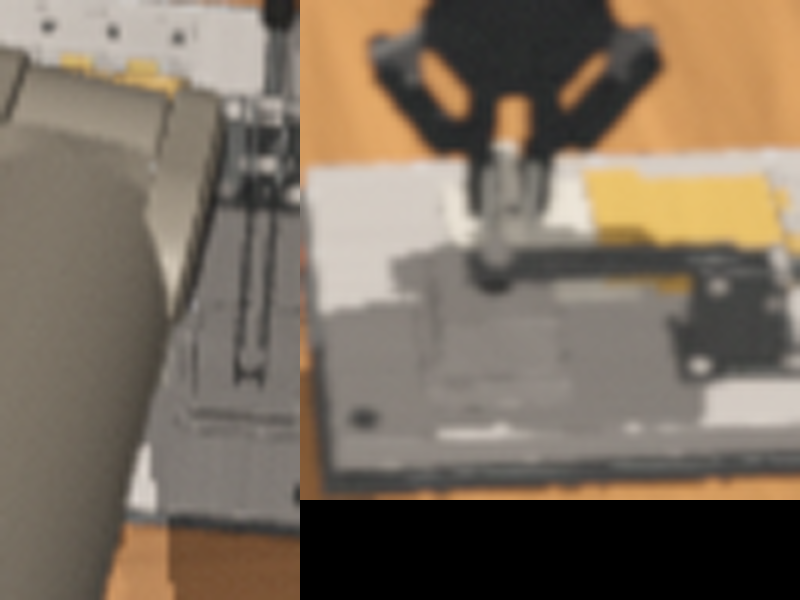

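The side crop shows the guard's front under the leaf edge: rear corner about (445,190), leaf edge (587,172), so roughly 15-18 mm is tucked in. The leaf lies flat. I've used up the picture allowance, so I finish on force readings.

drive_tool --pt "0 0 0.04 0 1" --pt "0 0 0 0 1" --pt "0 0 0 0 1" --pt "0 0 0 0 1"

```text
t: 24.25
eef_pos: [0.5823, 0.044, 0.0398]
tool_rot: [-0.0, 0.746, 0.666, 0.0]
contact_force: [-2.8, -0.7, 9.0]
gripper_width: 0.125
grasp_force: 60.5
```

```bash
python3 go.py .5823 .044 .040 -6.5
```

```text
t 24.25 pos [0.5823 0.044  0.0398] yang -6.56 F [-2.8 -0.7  9. ] grip 0.12455263957225071 60.49681484699249
shift cm [ 0.   -0.   -0.02] | 0.0 turn -0.06 tilt [ 6.e-04  6.e-04 -1.e+00]
```

```bash
python3 -c "
from station import hand_in; print(hand_in())"
```

```text
the job is handed in; nothing more can be done
None
```

I handed the job in with the stubs wiped off, the block back on the bench, and the guard plate held square about 15–18 mm under the leaf, pressed down at about 10 N; the hand-in gave no verdict, and I viewed 11 pictures, one over your limit of 10.

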